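# Seat the slide carousel on its keyed spindle and clip it down

### The arm

A 6-joint arm with a two-finger parallel gripper is mounted at the origin on the work surface. World frame = base frame: x ahead of the robot, y to its left, z up, the work surface at z = 0. Lengths are in m, angles in rad, forces in N, time in s.
With the tool pointing down it reaches from about 0.275 to 0.725 m from the base axis. Payload 5.6 kg.
Tool frame: the origin (TCP) lies midway between the tips of the shut fingers; the grasp point (between the pads) lies 19 mm behind it (arm.grasp_offset is the distance from the TCP to the grasp point, in m); z points along the fingers, y is the direction in which the jaws open and shut (so a half turn about z gives the same grasp; the last joint's range is limited). The gripper opens to 85 mm and grips with 20 to 120 N. Pads are 22 mm wide; open, the fingers measure 114 mm over their backs; the gripper's body (76 mm by 85 mm) begins 54 mm behind the grasp point. The pads swing forward as they close: fully open they stand 13 mm farther back than shut.
Start: joints at [1.52, 0.255, 0.108, 0, -1.424, -0.285], TCP at [0.181, 0.519, 0.231] pointing down, gripper open.
Joint ranges: [-2.95, 2.95], [-1.21, 1.97], [-1.09, 1.5], [-2.87, 1.71], [-2.94, -0.07], [-3.05, 3.05]. Speed limits (rad/s): [2.57, 2.57, 3.14, 3.14, 3.14, 3.14].

### API

Orientations are given as a 3x3 rotation matrix whose columns are the frame's x, y, z axes.
In Python, from workcell import status, get_image, camera_info, workorder, trace, pinpoint, arm gives the robot as it stands.
- The arm moves only by the tool drive_tool, never from a script. Its arguments are lists of equal length, an entry for each row: "grip": the opening in per cent of the stroke, from 0 (shut) to 100 (fully open); "travel": the shift along the tool's x, y, z in m, a list of three; "yaw": the turn about the tool's z in rad. A call has exactly 8 rows; each row shifts and turns the commanded pose from where the row before left it, along the tool's axes as they then stand; what a row does not reach is not made up. A row lasts 1/12 s, in which the tool goes at most 41.7 mm and 7.16 degrees, less where a joint would pass 70% of its speed; a pose out of reach is approached as far as the arm can. A call with a gripper value outside its range is refused whole. The fingers move at their own pace and stop on an object; "newtons" is the grip in N (left out, the last holds). Time passes only in rows, so rows that do not move let the fingers close, or fill a call up. It gives the time, the measured TCP pose, the force and the opening at its end, in the units of the state.
- status.get_state(): the state, without advancing time (a new reading comes with each control period).
- get_image(name): name is "side" or "top"; returns the picture (384x512x3 uint8, red, green, blue); there is no depth.
- camera_info(name): a dict with "fx", "fy", "cx", "cy" (pixels), "k1" (the pictures are not rectified: a ray, as slopes to the right and down, at radius r is drawn at 1 + k1 r^2 times it, then the intrinsics apply), "pose" (4x4, takes a point from camera to world coordinates). Camera axes: x right, y down, z forward; pixel columns grow to the right and rows downward; lengths in m; the calibration is good to about 2 mm. A picture is of the moment at which its call begins. camera_info takes no time and is no camera call.
- workorder.finish_job(): hands the job in, once; it reports no verdict.
Trained networks look in the newest picture that a camera, given by its name, has taken for a name from the list of things; names that differ only in an ending like _2 or _b are one class to them, and where a whole thing is asked for, a point or a joint stands for the part that bears it (a point fixed in the world has none). Each returns a list of dicts, best first, with "confidence" (0 to 1); they miss things now and then, are a little off and sometimes report something else, mostly with a low value. They report only what shows in the picture. A call takes as long as a camera call. They do not tell look-alikes from the thing itself.
- trace(camera, thing): "mask" (384x512 bool, what is visible of it) and "pixel" ([column, row] in pixels, amid what is visible of it).
- pinpoint(camera, thing): "pixel" ([column, row] in pixels: a listed point, or the origin of a listed thing).
The state is a dict: "t": time; "qpos": joint angles; "dq": joint speeds; "joint_efforts": joint torques, N m; "tool_pos": TCP position; "ee_rot": TCP orientation; "wrist_force": force on the tool from outside, world axes, zero at the start; "torque": the same for the moment, N m; "gripper_width": opening from 0.0 (shut) to 1.0 (fully open).
Only numpy, scipy, OpenCV 4.12 (cv2) and the standard library are available. Lean on these libraries where they do the work, as an engineer would, in place of code of your own. Each camera call takes 0.05 s, during which the arm holds its last target.

### The job

The slide carousel plate is sitting too high on its spindle because its keyways are not lined up with the spindle's keys, and the steel hold-down clip has been left swung in underneath it. Swing the clip clear of the plate, turn the plate until its keyways line up and it drops fully home, flat on its seat, then swing the clip back so that its blade reaches well in over the plate's rim, and let go of everything. Leave the bottle, the jar and the dish beside it where they are.

Things in the scene. Friction and masses are not known exactly. Their poses are not given: they have to be found in the camera images.
- unit: Grey drive unit of the slide turntable, fixed to the bench, 200 mm (x) by 260 mm (y, -100 to +160), 43 mm high. Origin: bench surface, on the axis of its upright spindle, which does not turn; z up. The spindle's three keys point from the axis at 90, 210 and 330 degrees in this frame (x = 0, counter-clockwise from above); red ticks on the deck outside the plate mark them.
- spindle_top (a point): Centre of the top of the spindle's dark steel pilot, 32 mm in diameter, 100 mm above the bench, with a red stripe towards each key.
- seat (a point): Centre of the flat round seat, 90 mm across, at the spindle's foot, 50 mm above the bench. On it stand the three steel keys: 10 mm wide, reaching 28 mm from the axis, 15 mm high.
- plate: Loose aluminium carousel plate, 0.4 to 0.65 kg, 170 mm across, 6 mm thick, with three glass slides. Origin: on its axis, at the underside; z up. It starts round the pilot, underside on the key tops 65 mm above the bench, and turns freely. With its yaw equal to the unit's, or 120 or 240 degrees from it, within about 4 degrees, it drops 15 mm by its own weight onto the seat and turns no more.
- hub_top (a point): Centre of the top of the plate's blue hub, 72 mm across, 30 mm above the plate's underside, bore 34 mm. It has three open keyways 14 mm wide at 90, 210 and 330 degrees in the plate's frame, each with a red mark on the hub and at the rim.
- post (a point): Centre of the top of one of the plate's three upright black finger posts: 12 mm in diameter, 60 mm from the axis at 30 (this one), 150 and 270 degrees in the plate's frame, standing from 6 to 40 mm above the plate's underside. Push one sideways (about 1 N) to turn the plate.
- clip (a joint): Angle (rad) of the flat steel clip about its upright pivot, counter-clockwise positive from above, stops at -1.45 and 1.45; stays where left. At 0 the blade points at the spindle, the tail away from it. 14 mm wide, 3 mm thick, underside 59 mm above the bench: passes 3 mm above the seated and 3 mm under the raised plate. Clear of the plate beyond about 1.15 rad either way. Starts within 0.4 of 0.
- clip_pivot (a point): Head of the clip's brass pivot screw, top of the blade, 105 mm from the spindle axis along the unit's +y, 62 mm above the bench.
- clip_tab (a point): Centre of the top of the clip's finger tab: an upright red post 12 mm in diameter on the tail, 40 mm from the pivot opposite the blade, from 62 to 95 mm above the bench. Push it sideways (about 1.3 N) to swing the clip.
- clip_tip (a point): End of the clip's blade, 45 mm from the pivot, 60.5 mm above the bench.
- amber_jar: Bystander: amber jar with orange cap, 60 mm across, 100 mm high. Origin: centre of the underside.
- clear_bottle: Bystander: small clear bottle with white cap, 48 mm across, 110 mm high. Origin: centre of the underside.
- dish: Bystander: shallow glass dish 80 mm across, 18 mm high. Origin: centre of the underside.
Mind the look-alikes: they are no part of the job. Several things have the shape of the plate; the one meant has the colours described above.

How it is judged:
By the outcome, as a careful person would: the job done as asked, in the order asked, and still so for the second after the job is handed in, with the robot touching nothing.
It also fails if it takes over 72 s, if anything falls off the work surface, if the arm or the gripper's body presses on something with over 40 N, if the wrist force passes 120 N, or if a joint passes its speed limit or range.

## Working session

There is one attempt and no reset: what is moved stays moved. The work goes in short steps, Python scripts to look and compute and a tool call to move; the robot and the scene stay as the last step left them, time stands still between calls to the robot, and variables do not carry over. Pictures are saved under pics/ and viewed, and the job is handed in when it is done.

Besides the shell and the picture viewer there is one more tool, called after "Emit:" as name(argument=value, ...), one argument or row to a line, values as JSON. drive_tool: Moves the arm, as the interface text tells. Its arguments: {"type":"object","properties":{"grip":{"type":"array"},"travel":{"type":"array"},"yaw":{"type":"array"},"newtons":{"type":"number"}},"required":["grip","travel","yaw"]}

```bash
mkdir -p pics; ls; python3 - <<'E'
from workcell import status,get_image,camera_info
import cv2
s=status.get_state();print(s)
for n in("top","side"):
    im=get_image(n);cv2.imwrite(f"pics/{n}0.png",im[:,:,::-1]);print(n,camera_info(n))
E
```

```text
pics
{'t': 0.0, 'qpos': array([ 1.51958523e+00,  2.55733923e-01,  1.06978011e-01, -4.89344755e-04,
       -1.42389534e+00, -2.84601434e-01]), 'dq': array([-9.32395537e-04,  1.05795614e-03,  1.15137635e-03,  2.33433089e-04,
        3.49049220e-05, -1.89933699e-04]), 'joint_efforts': array([-3.76525077e-04, -3.86633635e+01,  2.37938923e+01,  5.36509529e+00,
       -6.06780028e-03, -1.66932767e-05]), 'tool_pos': array([0.18101968, 0.51881875, 0.23038996]), 'ee_rot': array([[ 9.44119125e-01, -3.29603919e-01, -5.78389808e-04],
       [-3.29604422e-01, -9.44117357e-01, -1.82769420e-03],
       [ 5.63473156e-05,  1.91620089e-03, -9.99998162e-01]]), 'wrist_force': array([ 0.32513432, -0.4054289 ,  0.63500754]), 'torque': array([-0.00768429, -0.01084638,  0.01695788]), 'gripper_width': 0.9999794887657542}
top {'fx': 356.24088886483713, 'fy': 356.24088886483713, 'cx': 259.92298832227254, 'cy': 197.62387238221868, 'k1': -0.015165087134356988, 'pose': array([[ 0.02903744, -0.99855122,  0.0453021 ,  0.36488112],
       [-0.99953914, -0.02940778, -0.0075299 ,  0.02480947],
       [ 0.00885122, -0.04506257, -0.99894495,  1.21273241],
       [ 0.        ,  0.        ,  0.        ,  1.        ]])}
side {'fx': 489.70006278318743, 'fy': 489.70006278318743, 'cx': 262.0037835901156, 'cy': 193.8064728628219, 'k1': -0.19859300355040674, 'pose': array([[ 0.90985295, -0.22563819,  0.3482169 , -0.00713189],
       [-0.41491829, -0.50128792,  0.75931103, -0.94465049],
       [ 0.00322736, -0.83534294, -0.54971971,  0.76432169],
       [ 0.        ,  0.        ,  0.        ,  1.        ]])}
```

View pics/top0.png

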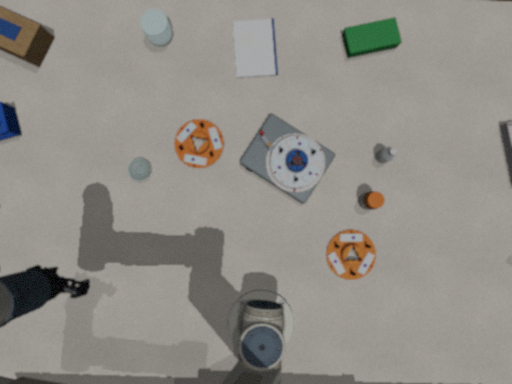

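View pics/side0.png

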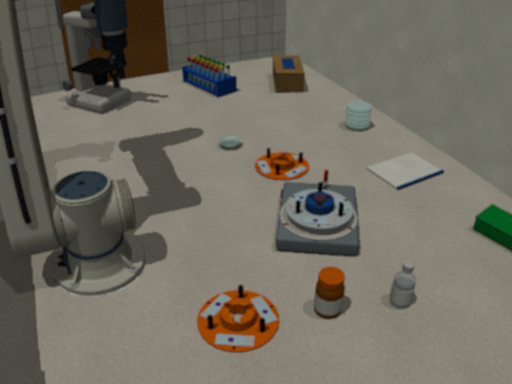

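```bash
cat > h.py <<'E'
from workcell import status,get_image,camera_info,pinpoint,trace
import numpy as np,cv2
def ray(cam,px):
    c=camera_info(cam);K=np.array([[c['fx'],0,c['cx']],[0,c['fy'],c['cy']],[0,0,1]])
    u=cv2.undistortPoints(np.array([[px]],float),K,np.array([c['k1'],0,0,0]))[0,0]
    T=c['pose'];return T[:3,3],T[:3,:3]@np.array([u[0],u[1],1])
def atz(cam,px,z):
    o,d=ray(cam,px);return o+d*(z-o[2])/d[2]
def proj(cam,P):
    c=camera_info(cam);T=c['pose'];p=T[:3,:3].T@(np.asarray(P,float)-T[:3,3]);x,y=p[:2]/p[2];s=1+c['k1']*(x*x+y*y)
    return np.array([c['fx']*x*s+c['cx'],c['fy']*y*s+c['cy']])
E
python3 - <<'E'
from h import *
Z=dict(spindle_top=.1,hub_top=.095,post=.105,clip_pivot=.062,clip_tab=.095,clip_tip=.0605,unit=0,plate=.065,amber_jar=0,clear_bottle=0,dish=0)
for cam in("top","side"):
    for n,z in Z.items():
        for r in pinpoint(cam,n):
            if r['confidence']>.2: print(cam,n,round(r['confidence'],2),np.round(r['pixel'],1),np.round(atz(cam,r['pixel'],z),4))
print(status.get_state()['t'])
E
```

```text
top spindle_top 0.86 [300.6 163.3] [ 0.5271 -0.1083  0.1   ]
top hub_top 0.97 [350.8 252. ] [ 0.2536 -0.273   0.095 ]
top hub_top 0.95 [196.5 139.8] [0.5926 0.2222 0.095 ]
top hub_top 0.87 [294.5 162. ] [ 0.5314 -0.0895  0.095 ]
top post 0.94 [353.5 275.2] [ 0.1834 -0.28    0.105 ]
top post 0.69 [278.7 146.3] [ 0.5779 -0.0377  0.105 ]
top post 0.61 [182.8 149.2] [0.5596 0.2621 0.105 ]
top clip_pivot 0.6 [271.  143.8] [ 0.5936 -0.0148  0.062 ]
top clip_tip 0.42 [271.7 155.8] [ 0.5546 -0.0183  0.0605]
top unit 0.73 [296.4 166.9] [ 0.5289 -0.1062  0.    ]
top plate 0.91 [297.4 157.1] [ 0.5521 -0.1016  0.065 ]
top plate 0.84 [200.  143.1] [0.5883 0.2157 0.065 ]
top plate 0.74 [351.6 253. ] [ 0.2475 -0.2836  0.065 ]
top amber_jar 0.71 [367.7 201.9] [ 0.4161 -0.3532  0.    ]
top clear_bottle 0.71 [378.3 158.7] [ 0.5659 -0.3877  0.    ]
top clear_bottle 0.71 [276.4 156.2] [ 0.5636 -0.0367  0.    ]
top dish 0.72 [142.1 170.1] [0.5021 0.4207 0.    ]
top dish 0.58 [380.9 155.1] [ 0.5787 -0.3965  0.    ]
side spindle_top 0.63 [319.9 196.3] [ 0.5388 -0.0956  0.1   ]
side hub_top 0.73 [283.  159.
[... 289 characters left out ...]
.3522  0.105 ]
side post 0.73 [317.6 183.6] [ 0.5587 -0.049   0.105 ]
side clip_pivot 0.59 [319.4 186.2] [ 0.5935 -0.004   0.062 ]
side clip_tab 0.59 [322.6 171.4] [0.6106 0.0126 0.095 ]
side clip_tip 0.55 [314.9 197. ] [ 0.5577 -0.0426  0.0605]
side unit 0.62 [317.4 227.9] [ 0.5409 -0.093   0.    ]
side plate 0.81 [318.1 209.3] [ 0.534  -0.0997  0.065 ]
side plate 0.68 [237.9 319. ] [ 0.2158 -0.3515  0.065 ]
side plate 0.67 [282.2 166.6] [0.5465 0.1257 0.065 ]
side plate 0.58 [320.4 189.8] [ 0.5844 -0.0245  0.065 ]
side amber_jar 0.93 [325.3 308. ] [ 0.4167 -0.3448  0.    ]
side clear_bottle 0.95 [396.7 300.2] [ 0.5697 -0.3932  0.    ]
side dish 0.47 [226.5 144.3] [0.4938 0.4359 0.    ]
1.2
```

```bash
python3 - <<'E'
import cv2
a=cv2.imread('pics/top0.png')[105:210,230:345];cv2.imwrite('pics/top0z.png',cv2.resize(a,None,fx=5.5,fy=5.5,interpolation=cv2.INTER_CUBIC))
a=cv2.imread('pics/side0.png')[160:260,265:375];cv2.imwrite('pics/side0z.png',cv2.resize(a,None,fx=6,fy=6,interpolation=cv2.INTER_CUBIC))
E
```

```text
(no output)
```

View pics/top0z.png

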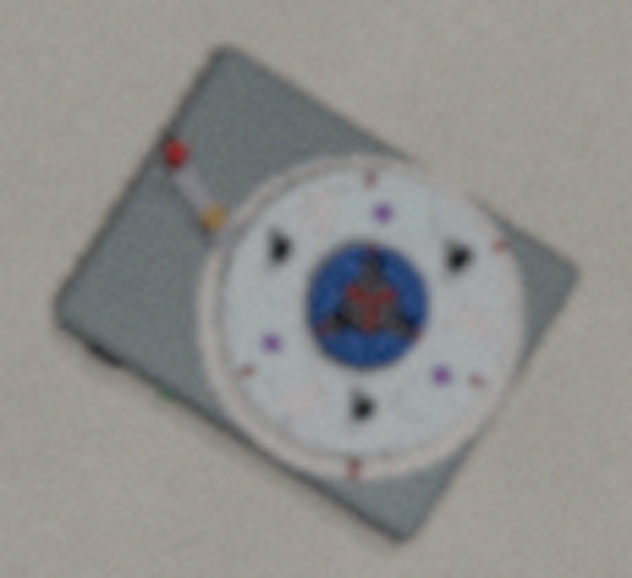

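View pics/side0z.png

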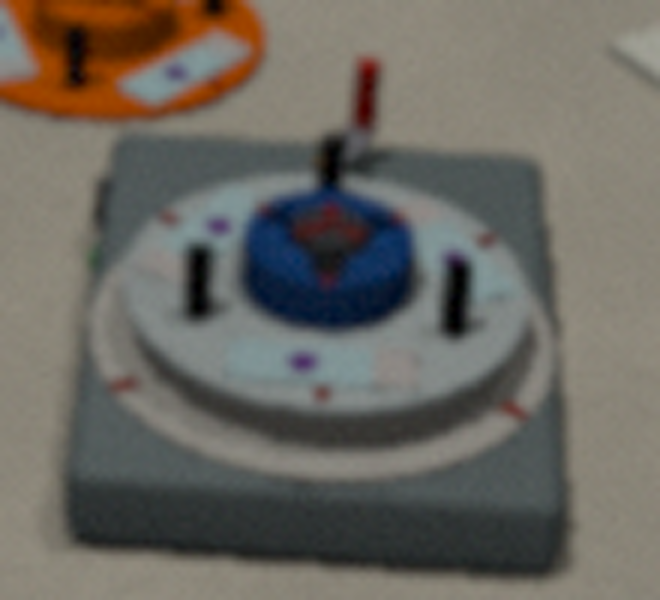

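```bash
cat > fit.py <<'E'
from h import *
from scipy.optimize import least_squares
def zt(p):return (np.array(p)+.5)/5.5-.5+[230,105]
def zs(p):return (np.array(p)+.5)/6-.5+[265,160]
C=[(.1,.16),(-.1,.16),(-.1,-.1),(.1,-.1)]
obs=[]
for c,t,s in zip(C,[(222,45),(58,315),(402,543),(580,275)],[(543,153),(118,138),(72,482),(563,497)]):
    obs.append(('u',(*c,.043),'top',zt(t),2));obs.append(('u',(*c,.043),'side',zs(s),2))
obs+=[('u',(0,.105,.062),'top',zt((213,217)),1),('u',(0,0,.1),'top',zt((370,304)),1),('u',(0,0,.1),'side',zs((331,229)),1)]
obs+=[('c',(0,-.04,.095),'top',zt((176,150)),1),('c',(0,-.04,.095),'side',zs((369,63)),1)]
r=np.radians
for k,s in zip((0,1,2),[(332,140),(198,248),(457,260)]):
    a=r(30+120*k);obs.append(('p',(.06*np.cos(a),.06*np.sin(a),.105),'side',zs(s),1))
for k,t in zip((0,1,2),[(282,243),(357,405),(460,256)]):
    a=r(30+120*k);obs.append(('p',(.06*np.cos(a),.06*np.sin(a),.102),'top',zt(t),1.5))
def R(a):return np.array([[np.cos(a),-np.sin(a)],[np.sin(a),np.cos(a)]])
def world(v,f,P):
    P=np.array(P);o=v[:2]
    if f=='u':q=R(v[2])@P[:2]
    elif f=='p':q=R(v[3])@P[:2]
    else:q=R(v[2])@(np.array([0,.105])+R(v[4])@(-1*np.array([0,-1])*0+np.array([0,.04])))
    return np.array([*(o+q),P[2]])
def res(v):
    return np.concatenate([(proj(c,world(v,f,P))+( v[5:7] if c=='top' else v[7:9])-px)/s for f,P,c,px,s in obs]+[v[5:]/1.0])
if __name__=='__main__':
    best=None
    for y0 in np.arange(-3,3,.5):
      for p0 in np.arange(-3,3,.5):
        s=least_squares(res,[.54,-.095,y0,p0,0,0,0,0,0],loss='soft_l1')
        if best is None or s.cost<best.cost:best=s
    v=best.x;print(best.cost,np.round(v,4),np.degrees(v[2:5]))
    for o in obs:print(o[0],np.round(o[1],3),o[2],np.round(o[3],1),np.round(proj(o[2],world(v,o[0],o[1]))-o[3],1))
    np.save('v.npy',v)
E
python3 fit.py
```

```text
Traceback (most recent call last):
  File "fit.py", line 29, in <module>
    s=least_squares(res,[.54,-.095,y0,p0,0,0,0,0,0],loss='soft_l1')
  File "fit.py", line 24, in res
    return np.concatenate([(proj(c,world(v,f,P))+( v[5:7] if c=='top' else v[7:9])-px)/s for f,P,c,px,s in obs]+[v[5:]/1.0])
                            ~~~~^^^^^^^^^^^^^^^^
  File "h.py", line 10, in proj
    c=camera_info(cam);T=c['pose'];p=T[:3,:3].T@(np.asarray(P,float)-T[:3,3]);x,y=p[:2]/p[2];s=1+c['k1']*(x*x+y*y)
ValueError: time passes only in moves, steps and waits
```

```bash
cat >> h.py <<'E'
_ci={n:camera_info(n) for n in('top','side')}
camera_info=lambda n:_ci[n]
E
python3 fit.py
```

```text
4.6456782707335975 [ 0.5373 -0.0962 -0.5425  0.497  -0.41   -0.208  -0.1296 -0.023   0.631 ] [-31.08018174  28.47371285 -23.48933755]
u [0.1   0.16  0.043] top [270.  112.8] [ 0.5 -1.2]
u [0.1   0.16  0.043] side [355.1 185.1] [-0.2 -0.8]
u [-0.1    0.16   0.043] top [240.1 161.9] [-2.3 -0.1]
u [-0.1    0.16   0.043] side [284.2 182.6] [-0.9 -2.9]
u [-0.1   -0.1    0.043] top [302.7 203.3] [1.5 1. ]
u [-0.1   -0.1    0.043] side [276.6 239.9] [-1.8 -2.8]
u [ 0.1   -0.1    0.043] top [335.  154.6] [ 1.4 -1. ]
u [ 0.1   -0.1    0.043] side [358.4 242.4] [1.1 0.6]
u [0.    0.105 0.062] top [268.3 144. ] [0.  0.3]
u [0.  0.  0.1] top [296.9 159.9] [-0.   0.1]
u [0.  0.  0.1] side [319.8 197.8] [-0.2 -1.2]
c [ 0.    -0.04   0.095] top [261.6 131.9] [0.1 0. ]
c [ 0.    -0.04   0.095] side [326.1 170.1] [ 0.  -0.5]
p [0.052 0.03  0.105] side [319.9 182.9] [ 0.3 -0.9]
p [-0.052  0.03   0.105] side [297.6 200.9] [ 0.2 -0.7]
p [-0.    -0.06   0.105] side [340.8 202.9] [0.2 0.3]
p [0.052 0.03  0.102] top [280.9 148.8] [0.  0.7]
p [-0.052  0.03   0.102] top [294.5 178.2] [1.4 0.6]
p [-0.    -0.06   0.102] top [313.2 151.1] [0.6 0.2]
```

```bash
cat > plan.py <<'E'
from h import *
def plan(path,n=None):
    """path: list of (x,y,z,ang_rad) commanded poses per row after the current; prints rows in tool axes (rounded, error fed forward)."""
    s=status.get_state();p=np.array(s['tool_pos']);a=np.arctan2(s['ee_rot'][1,0],s['ee_rot'][0,0])
    tr=[];yw=[]
    for x,y,z,b in path:
        R=np.array([[np.cos(a),np.sin(a),0],[np.sin(a),-np.cos(a),0],[0,0,-1]])
        t=np.round(R.T@(np.array([x,y,z])-p),3)+0.;db=(b-a+np.pi)%(2*np.pi)-np.pi
        w=round(-db,3)
        p=p+R@t;a=a-w;tr.append([float(q) for q in t]);yw.append(w)
    for i in range(0,len(tr),8):
        print('travel',tr[i:i+8]);print('yaw',yw[i:i+8])
    print('end',np.round(p,4),np.degrees(a))
def cur():
    s=status.get_state();return *s['tool_pos'],np.arctan2(s['ee_rot'][1,0],s['ee_rot'][0,0])
def lin(target,n,start=None,turn=None):
    c=np.array(start if start is not None else cur());g=np.array(target,float)
    db=(g[3]-c[3]+np.pi)%(2*np.pi)-np.pi if turn is None else turn
    g[3]=c[3]+db
    return [tuple(c+(g-c)*(i+1)/n) for i in range(n)]
v=np.load('v.npy');O=v[:2];U=v[2]
PIV=O+.105*np.array([-np.sin(U),np.cos(U)])
def tab(c,z):  # tool pose caging tab at clip angle c, tool x pointing inward
    d=U+np.pi/2+c;q=PIV+.04*np.array([np.cos(d),np.sin(d)]);return (*q,z,d-np.pi)
def post(az,z):
    q=O+.06*np.array([np.cos(az),np.sin(az)]);return (*q,z,az)
E
python3 - <<'E'
from plan import *
g=tab(v[4],.14);print(g,PIV)
plan(lin(g,24))
E
```

```text
(np.float64(0.6241320466634759), np.float64(0.016924555357864846), 0.14, np.float64(-2.5232141096664487)) [ 0.59153927 -0.00626403]
travel [[0.024, 0.014, 0.004], [0.026, 0.011, 0.004], [0.026, 0.009, 0.003], [0.027, 0.007, 0.004], [0.028, 0.004, 0.004], [0.028, 0.001, 0.004], [0.028, -0.001, 0.004], [0.027, -0.003, 0.003]]
yaw [np.float64(0.091), np.float64(0.091), np.float64(0.091), np.float64(0.092), np.float64(0.091), np.float64(0.091), np.float64(0.091), np.float64(0.091)]
travel [[0.028, -0.006, 0.004], [0.026, -0.008, 0.004], [0.026, -0.011, 0.004], [0.024, -0.013, 0.004], [0.024, -0.016, 0.003], [0.022, -0.017, 0.004], [0.02, -0.019, 0.004], [0.018, -0.021, 0.004]]
yaw [np.float64(0.091), np.float64(0.091), np.float64(0.092), np.float64(0.091), np.float64(0.091), np.float64(0.091), np.float64(0.091), np.float64(0.091)]
travel [[0.016, -0.023, 0.004], [0.014, -0.024, 0.003], [0.012, -0.025, 0.004], [0.01, -0.027, 0.004], [0.007, -0.027, 0.004], [0.005, -0.027, 0.004], [0.002, -0.028, 0.003], [0.0, -0.028, 0.004]]
yaw [np.float64(0.091), np.float64(0.092), np.float64(0.091), np.float64(0.091), np.float64(0.091), np.float64(0.091), np.float64(0.091), np.float64(0.091)]
end [0.624  0.0166 0.1403] -144.5483619063108
```

Emit:
drive_tool(
  grip=[28, 28, 28, 28, 28, 28, 28, 28],
  travel=[
    [0.024, 0.014, 0.004],
    [0.026, 0.011, 0.004],
    [0.026, 0.009, 0.003],
    [0.027, 0.007, 0.004],
    [0.028, 0.004, 0.004],
    [0.028, 0.001, 0.004],
    [0.028, -0.001, 0.004],
    [0.027, -0.003, 0.003],
  ],
  yaw=[0.091, 0.091, 0.091, 0.092, 0.091, 0.091, 0.091, 0.091],
)

```text
t: 1.87
tool_pos: [0.3294, 0.3509, 0.2011]
ee_rot: [[0.481, -0.877, 0.0], [-0.877, -0.481, 0.0], [-0.0, -0.0, -1.0]]
wrist_force: [0.8, -0.1, -0.7]
gripper_width: 0.284
```

Emit:
drive_tool(
  grip=[28, 28, 28, 28, 28, 28, 28, 28],
  travel=[
    [0.028, -0.006, 0.004],
    [0.026, -0.008, 0.004],
    [0.026, -0.011, 0.004],
    [0.024, -0.013, 0.004],
    [0.024, -0.016, 0.003],
    [0.022, -0.017, 0.004],
    [0.02, -0.019, 0.004],
    [0.018, -0.021, 0.004],
  ],
  yaw=[0.091, 0.091, 0.092, 0.091, 0.091, 0.091, 0.091, 0.091],
)

```text
t: 2.53
tool_pos: [0.4768, 0.1833, 0.1703]
ee_rot: [[-0.226, -0.974, 0.0], [-0.974, 0.226, 0.0], [-0.0, -0.0, -1.0]]
wrist_force: [0.4, 1.4, -0.2]
gripper_width: 0.283
```

```bash
python3 - <<'E'
from plan import *
print(cur(),status.get_state()['qpos'],status.get_state()['t'])
plan(lin(tab(v[4],.14),8))
E
```

```text
(np.float64(0.47684300856533884), np.float64(0.18327049557388048), np.float64(0.17027694607213165), np.float64(-1.798269609968489)) [ 6.74046547e-01  2.05375347e-01 -1.13353222e-01  9.64354917e-05
 -1.25168007e+00 -9.01550106e-01] 2.5333
travel [[0.016, -0.023, 0.004], [0.014, -0.024, 0.004], [0.012, -0.025, 0.003], [0.009, -0.026, 0.004], [0.007, -0.027, 0.004], [0.005, -0.027, 0.004], [0.002, -0.028, 0.003], [0.0, -0.028, 0.004]]
yaw [np.float64(0.091), np.float64(0.09), np.float64(0.091), np.float64(0.09), np.float64(0.091), np.float64(0.091), np.float64(0.09), np.float64(0.091)]
end [0.624  0.0165 0.1403] -144.5726992248158
```

Emit:
drive_tool(
  grip=[28, 28, 28, 28, 28, 28, 28, 28],
  travel=[
    [0.016, -0.023, 0.004],
    [0.014, -0.024, 0.004],
    [0.012, -0.025, 0.003],
    [0.009, -0.026, 0.004],
    [0.007, -0.027, 0.004],
    [0.005, -0.027, 0.004],
    [0.002, -0.028, 0.003],
    [0.0, -0.028, 0.004],
  ],
  yaw=[0.091, 0.09, 0.091, 0.09, 0.091, 0.091, 0.09, 0.091],
)

```text
t: 3.2
tool_pos: [0.6249, 0.0172, 0.1402]
ee_rot: [[-0.815, -0.58, 0.0], [-0.58, 0.815, -0.0], [-0.0, -0.0, -1.0]]
wrist_force: [-0.3, -0.7, 0.9]
gripper_width: 0.279
```

```bash
python3 - <<'E'
from plan import *
print(cur(),tab(v[4],.14))
for n,b in(('top',(105,210,230,345)),('side',(130,260,265,395))):
    a=get_image(n)[b[0]:b[1],b[2]:b[3],::-1];cv2.imwrite(f'pics/{n}1z.png',cv2.resize(a,None,fx=4.5,fy=4.5,interpolation=cv2.INTER_CUBIC))
E
```

```text
(np.float64(0.6249322233576913), np.float64(0.01717654433426055), np.float64(0.14016754801222384), np.float64(-2.523185998586042)) (np.float64(0.6241320466634759), np.float64(0.016924555357864846), 0.14, np.float64(-2.5232141096664487))
```

View pics/side1z.png

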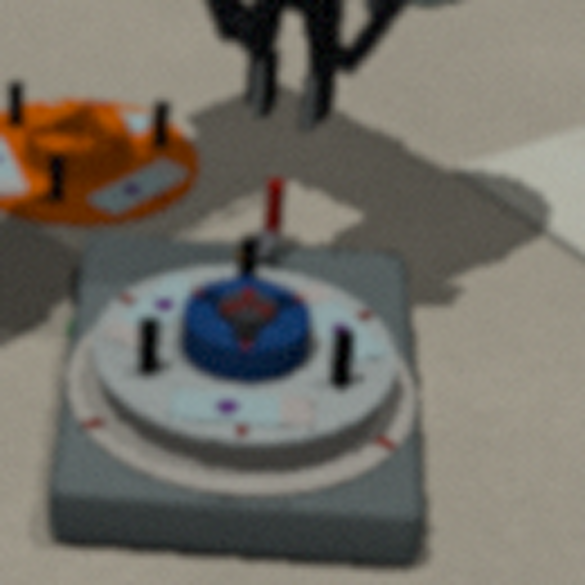

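View pics/top1z.png

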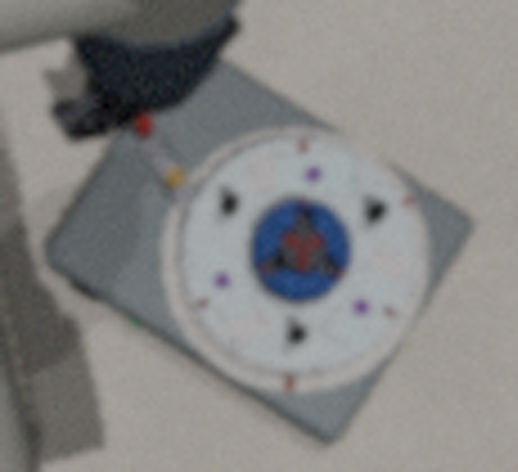

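```bash
python3 - <<'E'
from plan import *
c=cur();y=np.array([-.58,.815])
def show(P,cam):
    b=dict(top=(230,105),side=(265,130))[cam]; return np.round((proj(cam,P)-b+.5)*4.5-.5)
for z in(.14,.145):
  for k in(-.018,0,.018):
    P=np.array([*(np.array(c[:2])+k*y),z]);print(z,k,show(P,'top'),show(P,'side'))
P=(*tab(v[4],.095)[:2],.095);print('tab',show(P,'top'),show(P,'side'))
plan(lin(tab(v[4],.08),5))
E
```

```text
0.14 -0.018 [170.  91.] [313. 123.]
0.14 0 [148. 106.] [285. 115.]
0.14 0.018 [126. 121.] [257. 108.]
0.145 -0.018 [170.  90.] [314. 115.]
0.145 0 [148. 104.] [286. 108.]
0.145 0.018 [126. 119.] [258. 100.]
tab [144. 123.] [277. 180.]
travel [[0.0, 0.0, 0.012], [0.0, 0.001, 0.011], [0.0, 0.0, 0.012], [0.0, 0.001, 0.012], [0.0, 0.0, 0.012]]
yaw [np.float64(-0.0), np.float64(-0.001), np.float64(-0.0), np.float64(-0.001), np.float64(-0.0)]
end [0.6241 0.0169 0.0796] -144.5707626464689
```

Emit:
drive_tool(
  grip=[28, 28, 28, 28, 28, 20, 20, 20],
  travel=[
    [0.0, 0.0, 0.012],
    [0.0, 0.001, 0.011],
    [0.0, 0.0, 0.012],
    [0.0, 0.0, 0.012],
    [0.0, 0.0, 0.012],
    [0, 0, 0],
    [0, 0, 0],
    [0, 0, 0],
  ],
  yaw=[0, 0, 0, 0, 0, 0, 0, 0],
  newtons=20,
)

```text
t: 3.97
tool_pos: [0.6238, 0.0193, 0.0822]
ee_rot: [[-0.812, -0.584, 0.001], [-0.584, 0.812, -0.0], [-0.001, -0.001, -1.0]]
wrist_force: [0.4, -0.3, 0.7]
gripper_width: 0.199
```

```bash
python3 - <<'E'
from plan import *
print(cur(),status.get_state()['qpos'])
c0=v[4];n=16
plan([tab(c0+(-1.36-c0)*(i+1)/n,.08) for i in range(n)])
E
```

```text
(np.float64(0.6237923916698432), np.float64(0.019321511552679103), np.float64(0.08218849222000242), np.float64(-2.5182001122951734)) [ 2.81167044e-01  4.78137070e-01  5.03627731e-02  3.80439224e-04
 -1.14202137e+00 -1.22872910e+00]
travel [[0.001, -0.005, 0.002], [0.0, -0.002, 0.0], [0.0, -0.002, 0.0], [0.0, -0.003, 0.0], [0.001, -0.002, 0.0], [0.0, -0.002, 0.0], [0.0, -0.003, 0.0], [0.0, -0.002, 0.0]]
yaw [np.float64(0.064), np.float64(0.06), np.float64(0.059), np.float64(0.06), np.float64(0.059), np.float64(0.059), np.float64(0.06), np.float64(0.059)]
travel [[0.0, -0.002, 0.0], [0.0, -0.003, 0.0], [0.0, -0.002, 0.0], [0.0, -0.003, 0.0], [0.0, -0.002, 0.0], [0.0, -0.002, 0.0], [0.0, -0.003, 0.0], [0.0, -0.002, 0.0]]
yaw [np.float64(0.059), np.float64(0.06), np.float64(0.059), np.float64(0.06), np.float64(0.059), np.float64(0.059), np.float64(0.06), np.float64(0.059)]
end [ 0.6296 -0.0193  0.0802] -198.99970783887713
```

Emit:
drive_tool(
  grip=[20, 20, 20, 20, 20, 20, 20, 20],
  travel=[
    [0.001, -0.005, 0.001],
    [0.0, -0.002, 0.0],
    [0.0, -0.002, 0.0],
    [0.0, -0.003, 0.0],
    [0.001, -0.002, 0.0],
    [0.0, -0.002, 0.0],
    [0.0, -0.003, 0.0],
    [0.0, -0.002, 0.0],
  ],
  yaw=[0.064, 0.06, 0.059, 0.06, 0.059, 0.059, 0.06, 0.059],
)

```text
t: 4.63
tool_pos: [0.6315, 0.0, 0.0817]
ee_rot: [[-0.99, -0.14, 0.003], [-0.14, 0.99, 0.001], [-0.003, 0.001, -1.0]]
wrist_force: [1.0, 1.1, -0.7]
gripper_width: 0.2
```

```bash
python3 - <<'E'
from plan import *
x,y,z,a=cur();d=np.array([x,y])-PIV;ang=np.arctan2(d[1],d[0])-U-np.pi/2
print(cur(),'clip by tcp',ang,np.hypot(*d),'yaw-based',(a+np.pi-U-np.pi/2+np.pi)%(2*np.pi)-np.pi)
n=8
plan([tab(ang+(-1.36-ang)*(i+1)/n,.08) for i in range(n)])
E
```

```text
(np.float64(0.6315088196022676), np.float64(3.857029015987406e-05), np.float64(0.08168727859651795), np.float64(-3.0013369418447704)) clip by tcp -0.87194746399446 0.04046341570404842 yaw-based -0.8880891115932181
travel [[0.0, -0.002, 0.002], [0.001, -0.003, 0.0], [0.0, -0.002, 0.0], [0.0, -0.003, 0.0], [0.0, -0.002, 0.0], [0.0, -0.003, 0.0], [0.0, -0.002, 0.0], [0.0, -0.002, 0.0]]
yaw [np.float64(0.045), np.float64(0.061), np.float64(0.061), np.float64(0.061), np.float64(0.061), np.float64(0.061), np.float64(0.061), np.float64(0.061)]
end [ 0.6295 -0.0189  0.0797] -199.00754759458158
```

Emit:
drive_tool(
  grip=[20, 20, 20, 20, 20, 20, 20, 20],
  travel=[
    [0.0, -0.002, 0.0],
    [0.001, -0.003, 0.0],
    [0.0, -0.002, 0.0],
    [0.0, -0.003, 0.0],
    [0.0, -0.002, 0.0],
    [0.0, -0.003, 0.0],
    [0.0, -0.002, 0.0],
    [0.0, 0, 0.0],
  ],
  yaw=[0.045, 0.061, 0.061, 0.061, 0.061, 0.061, 0.061, 0],
)

```text
t: 5.3
tool_pos: [0.6301, -0.0174, 0.0817]
ee_rot: [[-0.964, 0.267, 0.003], [0.267, 0.964, 0.001], [-0.003, 0.002, -1.0]]
wrist_force: [0.6, 0.4, 0.4]
gripper_width: 0.198
```

```bash
python3 - <<'E'
from plan import *
x,y,z,a=cur();d=np.array([x,y])-PIV;ang=np.arctan2(d[1],d[0])-U-np.pi/2
print(cur(),'clip by tcp',ang,np.hypot(*d))
for n,b in(('top',(105,210,230,345)),('side',(130,260,265,395))):
    a=get_image(n)[b[0]:b[1],b[2]:b[3],::-1];cv2.imwrite(f'pics/{n}2z.png',cv2.resize(a,None,fx=4.5,fy=4.5,interpolation=cv2.INTER_CUBIC))
E
```

```text
(np.float64(0.6301310351749917), np.float64(-0.01738937171658411), np.float64(0.08171104811118951), np.float64(2.871388939493127)) clip by tcp -1.309017405603224 0.040163388419025496
```

View pics/side2z.png

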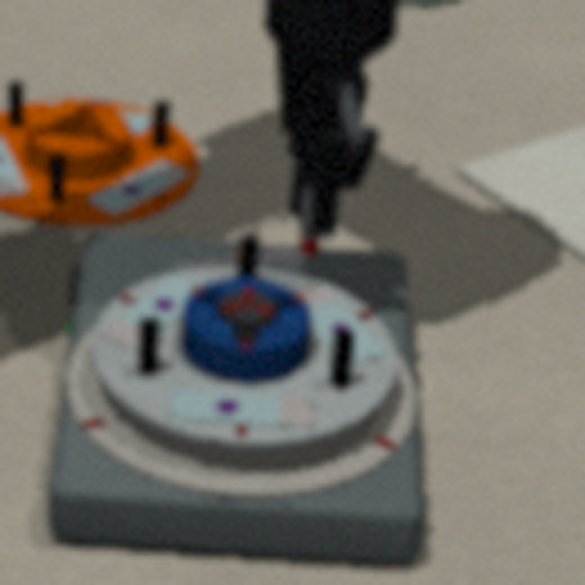

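View pics/top2z.png

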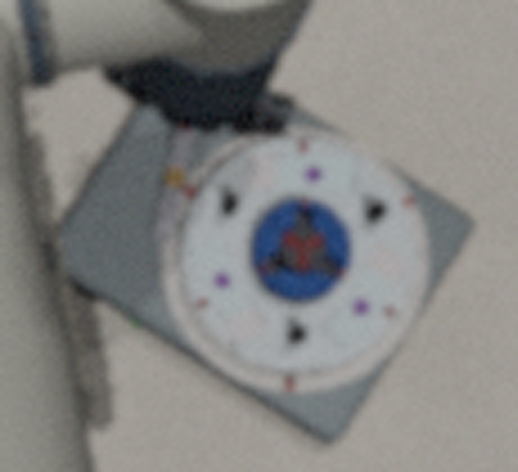

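Emit:
drive_tool(
  grip=[20, 20, 20, 28, 28, 28, 28, 28],
  travel=[
    [0.0, -0.002, 0.0],
    [0, -0.002, 0],
    [0, 0, 0],
    [0, 0.001, 0],
    [0, 0.001, 0],
    [0, 0, -0.02],
    [0, 0, -0.03],
    [0, 0, -0.03],
  ],
  yaw=[0.04, 0.04, 0, 0, 0, 0, 0, 0],
)

```text
t: 6.07
tool_pos: [0.6274, -0.0197, 0.1601]
ee_rot: [[-0.941, 0.34, -0.004], [0.34, 0.941, -0.001], [0.003, -0.002, -1.0]]
wrist_force: [0.5, 0.5, 0.0]
gripper_width: 0.277
```

```bash
python3 - <<'E'
from plan import *
print(cur())
g=post(v[3]+np.radians(150),.15);print(g)
plan(lin(g,8))
E
```

```text
(np.float64(0.6274323983115975), np.float64(-0.019689200677854703), np.float64(0.1601452943350567), np.float64(2.7949570598732314))
(np.float64(0.4773556560565396), np.float64(-0.09459269707239507), 0.15, np.float64(3.1149539174322167))
travel [[0.014, -0.015, 0.001], [0.016, -0.015, 0.002], [0.015, -0.014, 0.001], [0.016, -0.013, 0.001], [0.017, -0.013, 0.001], [0.017, -0.012, 0.002], [0.018, -0.011, 0.001], [0.018, -0.011, 0.001]]
yaw [np.float64(-0.04), np.float64(-0.04), np.float64(-0.04), np.float64(-0.04), np.float64(-0.04), np.float64(-0.04), np.float64(-0.04), np.float64(-0.04)]
end [ 0.4773 -0.0949  0.1501] 178.47389289521584
```

Emit:
drive_tool(
  grip=[30, 30, 30, 30, 30, 30, 30, 30],
  travel=[
    [0.014, -0.015, 0.001],
    [0.016, -0.015, 0.002],
    [0.015, -0.014, 0.001],
    [0.016, -0.013, 0.001],
    [0.017, -0.013, 0.001],
    [0.017, -0.012, 0.002],
    [0.018, -0.011, 0.001],
    [0.018, -0.011, 0.001],
  ],
  yaw=[-0.04, -0.04, -0.04, -0.04, -0.04, -0.04, -0.04, -0.04],
)

```text
t: 6.73
tool_pos: [0.4769, -0.0949, 0.1501]
ee_rot: [[-1.0, 0.025, -0.001], [0.025, 1.0, -0.0], [0.001, -0.0, -1.0]]
wrist_force: [0.4, -0.3, -0.1]
gripper_width: 0.301
```

```bash
python3 - <<'E'
from plan import *
print(cur())
for n,b in(('top',(105,210,230,345)),('side',(130,260,265,395))):
    a=get_image(n)[b[0]:b[1],b[2]:b[3],::-1];cv2.imwrite(f'pics/{n}3z.png',cv2.resize(a,None,fx=4.5,fy=4.5,interpolation=cv2.INTER_CUBIC))
print(np.round(cur(),4))
def show(P,cam):
    b=dict(top=(230,105),side=(265,130))[cam]; return np.round((proj(cam,P)-b+.5)*4.5-.5)
c=cur();print(show(c[:3],'side'),show((*post(v[3]+np.radians(150),0)[:2],.105),'side'))
plan(lin(post(v[3]+np.radians(150),.083),5))
E
```

```text
(np.float64(0.4768869210505132), np.float64(-0.09492186171575355), np.float64(0.15006736219140882), np.float64(3.1169878154947335))
[ 0.4756 -0.0955  0.1503  3.1147]
[151. 247.] [149. 318.]
travel [[0.0, 0.0, 0.013], [-0.001, 0.0, 0.014], [0.0, 0.001, 0.013], [0.0, 0.0, 0.014], [-0.001, 0.0, 0.013]]
yaw [np.float64(-0.0), np.float64(-0.0), np.float64(-0.0), np.float64(-0.0), np.float64(-0.0)]
end [ 0.4777 -0.0945  0.0833] 178.45721057282572
```

View pics/side3z.png

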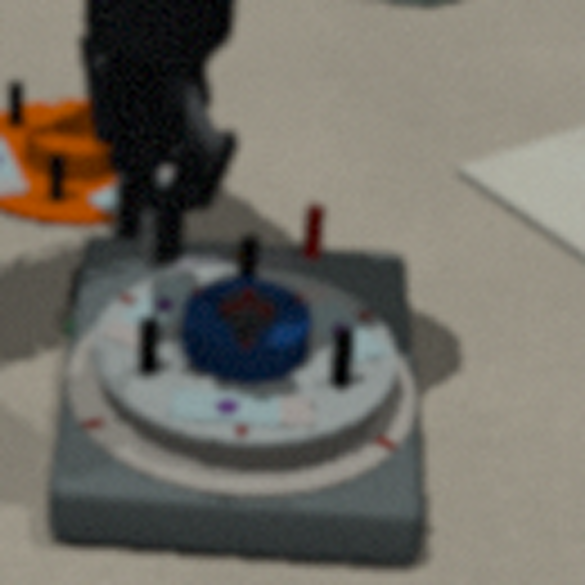

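View pics/top3z.png

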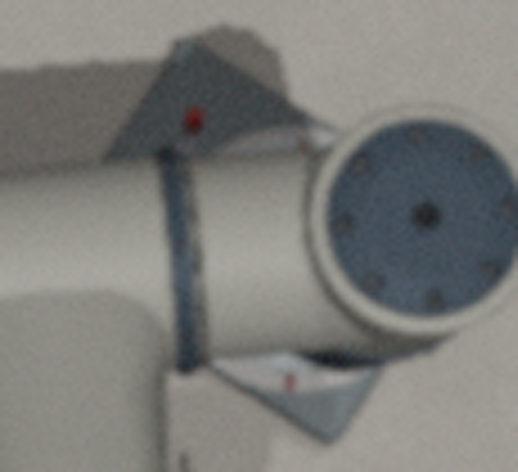

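Emit:
drive_tool(
  grip=[30, 30, 30, 30, 30, 22, 22, 22],
  travel=[
    [0.0, 0.0, 0.013],
    [-0.001, 0.0, 0.014],
    [0.0, 0.0, 0.013],
    [0.0, 0.0, 0.014],
    [0, 0.0, 0.013],
    [0, 0, 0],
    [0, 0, 0],
    [0, 0, 0],
  ],
  yaw=[0, 0, 0, 0, 0, 0, 0, 0],
)

```text
t: 7.5
tool_pos: [0.48, -0.0946, 0.0841]
ee_rot: [[-1.0, 0.028, 0.001], [0.028, 1.0, -0.0], [-0.001, -0.0, -1.0]]
wrist_force: [0.5, 0.4, 1.0]
gripper_width: 0.225
```

```bash
python3 - <<'E'
from plan import *
for cam,p,b in(('top',(194,116),(230,105)),('side',(316,206),(265,130))):
    px=(np.array(p)+.5)/4.5-.5+b;q=atz(cam,px,.095)[:2]-PIV;print(cam,q,np.hypot(*q),np.arctan2(q[1],q[0])-U-np.pi/2)
print(np.round(cur(),4))
a0=v[3]+np.radians(150);a1=U+np.radians(270)
print(np.degrees([a0,a1]))
n=16
plan([post(a0+(np.radians(60)*(i+1)/n),.082) for i in range(n)])
E
```

```text
top [ 0.03853235 -0.0117212 ] 0.04027565208116782 -1.323642260183624
side [ 0.03836476 -0.01230853] 0.04029087268546363 -1.3387997456163099
[ 0.48   -0.0946  0.0841  3.114 ]
[178.47371285 238.91981826]
travel [[0.003, -0.004, 0.002], [-0.001, -0.004, 0.0], [0.0, -0.004, 0.0], [0.0, -0.004, 0.0], [0.0, -0.004, 0.0], [0.0, -0.004, 0.0], [0.0, -0.004, 0.0], [0.0, -0.003, 0.0]]
yaw [np.float64(-0.066), np.float64(-0.066), np.float64(-0.065), np.float64(-0.066), np.float64(-0.065), np.float64(-0.066), np.float64(-0.065), np.float64(-0.066)]
travel [[-0.001, -0.004, 0.0], [0.0, -0.004, 0.0], [0.0, -0.004, 0.0], [0.0, -0.004, 0.0], [0.0, -0.004, 0.0], [0.0, -0.004, 0.0], [0.0, -0.004, 0.0], [0.0, -0.004, 0.0]]
yaw [np.float64(-0.065), np.float64(-0.065), np.float64(-0.066), np.float64(-0.065), np.float64(-0.066), np.float64(-0.065), np.float64(-0.066), np.float64(-0.065)]
end [ 0.5058 -0.1477  0.0821] 238.46722800585206
```

Emit:
drive_tool(
  grip=[22, 22, 22, 22, 22, 22, 22, 22],
  travel=[
    [0.0, -0.004, 0.0],
    [0, -0.004, 0.0],
    [0.0, -0.004, 0.0],
    [0.0, -0.004, 0.0],
    [0.0, -0.004, 0.0],
    [0.0, -0.004, 0.0],
    [0.0, -0.004, 0.0],
    [0.0, -0.003, 0.0],
  ],
  yaw=[-0.066, -0.066, -0.065, -0.066, -0.065, -0.066, -0.065, -0.066],
)

```text
t: 8.17
tool_pos: [0.4863, -0.1246, 0.0845]
ee_rot: [[-0.877, -0.48, 0.003], [-0.48, 0.877, 0.001], [-0.003, -0.001, -1.0]]
wrist_force: [-0.1, 1.8, -0.8]
gripper_width: 0.223
```

```bash
python3 - <<'E'
from plan import *
for i in range(2):
  get_image('side')
  c=cur();d=np.array(c[:2])-O;print(np.round(c,4),np.hypot(*d),np.degrees(np.arctan2(d[1],d[0]))%360,np.degrees(c[3])%360,status.get_state()['wrist_force'])
E
```

```text
[ 0.4864 -0.125   0.0845 -2.6376] 0.058484881133888035 209.50062688952795 208.87773636756995 [0.08424921 0.01215061 0.60558755]
[ 0.4861 -0.1249  0.0843 -2.6441] 0.0587375452988314 209.2820786054526 208.50516276514404 [-0.15697221 -0.23227929  0.01122937]
```

Good tracking. Another 24°, then look.

Emit:
drive_tool(
  grip=[22, 22, 22, 22, 22, 22, 22, 22],
  travel=[
    [-0.001, -0.004, 0.0],
    [0, -0.004, 0.0],
    [0.0, -0.004, 0.0],
    [0.0, -0.004, 0.0],
    [0.0, -0.004, 0.0],
    [0.0, -0.004, 0.0],
    [0.0, -0.003, 0.0],
    [0.0, 0, 0.0],
  ],
  yaw=[-0.065, -0.065, -0.066, -0.065, -0.066, -0.065, -0.066, 0],
)

```text
t: 8.93
tool_pos: [0.5036, -0.145, 0.0839]
ee_rot: [[-0.578, -0.816, 0.001], [-0.816, 0.578, -0.0], [-0.0, -0.001, -1.0]]
wrist_force: [-0.9, -0.3, -0.0]
gripper_width: 0.217
```

```bash
python3 - <<'E'
from plan import *
c=cur();d=np.array(c[:2])-O;print(np.round(c,4),np.hypot(*d),np.degrees(np.arctan2(d[1],d[0]))%360,np.degrees(c[3])%360,status.get_state()['wrist_force'])
for n,b in(('side',(130,260,265,395)),):
    a=get_image(n)[b[0]:b[1],b[2]:b[3],::-1];cv2.imwrite(f'pics/{n}4z.png',cv2.resize(a,None,fx=4.5,fy=4.5,interpolation=cv2.INTER_CUBIC))
E
```

```text
[ 0.5036 -0.145   0.0839 -2.1865] 0.05933387848221722 235.32799587210224 234.7243203215338 [-0.9464406  -0.26329407 -0.03999026]
```

View pics/side4z.png

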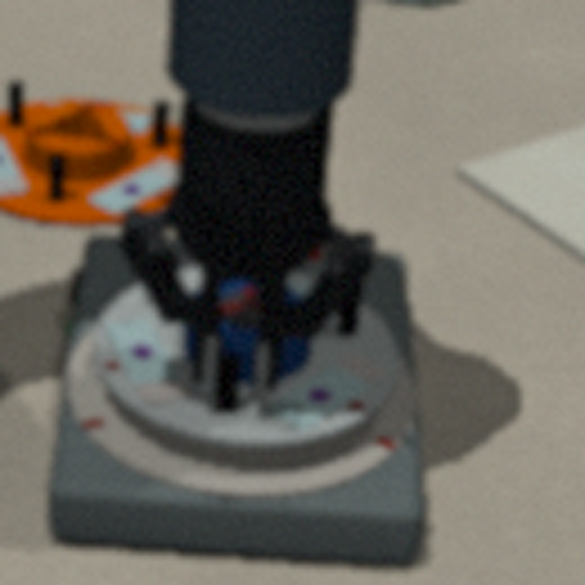

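Emit:
drive_tool(
  grip=[22, 22, 22, 22, 22, 22, 22, 22],
  travel=[
    [0, -0.002, 0.0],
    [0, -0.002, 0.0],
    [0.0, -0.002, 0.0],
    [0.0, -0.001, 0.0],
    [0.0, 0, 0.0],
    [0.0, 0, 0.0],
    [0.0, 0, 0.0],
    [0.0, 0, 0.0],
  ],
  yaw=[-0.034, -0.034, -0.034, -0.017, 0, 0, 0, 0],
)

```text
t: 9.65
tool_pos: [0.5087, -0.1487, 0.0834]
ee_rot: [[-0.478, -0.879, -0.0], [-0.879, 0.478, 0.0], [0.0, 0.0, -1.0]]
wrist_force: [-1.6, 1.7, 0.7]
gripper_width: 0.221
```

```bash
python3 - <<'E'
from plan import *
c=cur();d=np.array(c[:2])-O;print(np.round(c,4),np.hypot(*d),np.degrees(np.arctan2(d[1],d[0]))%360,np.degrees(c[3])%360,status.get_state()['wrist_force'])
for n,b in(('side',(130,260,265,395)),):
    a=get_image(n)[b[0]:b[1],b[2]:b[3],::-1];cv2.imwrite(f'pics/{n}5z.png',cv2.resize(a,None,fx=4.5,fy=4.5,interpolation=cv2.INTER_CUBIC))
E
```

```text
[ 0.5087 -0.1487  0.0834 -2.0688] 0.05981178240890494 241.41068633987163 241.46428567839553 [-1.59770548  1.74487449  0.67183841]
```

View pics/side5z.png

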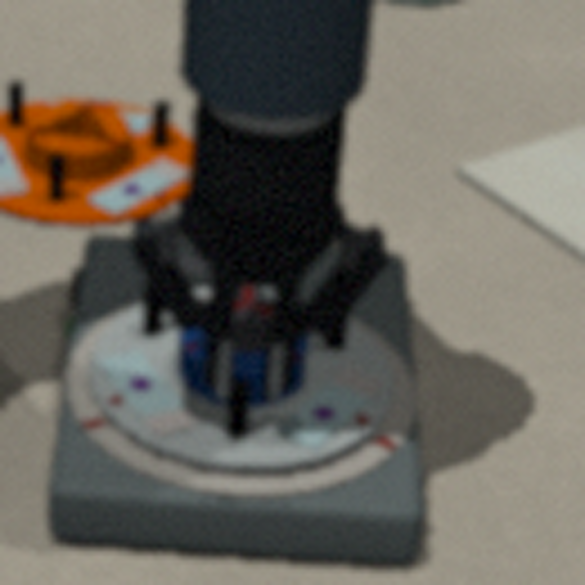

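Emit:
drive_tool(
  grip=[22, 28, 28, 28, 28, 28, 28, 28],
  travel=[
    [0, 0.002, 0.0],
    [0, 0, 0.0],
    [0.0, 0, 0.0],
    [0.0, 0, -0.01],
    [0.0, 0, -0.02],
    [0.0, 0, -0.02],
    [0.0, 0, -0.02],
    [0.0, 0, 0.0],
  ],
  yaw=[0, 0, 0, 0, 0, 0, 0, 0],
)

```text
t: 10.37
tool_pos: [0.5098, -0.1486, 0.1586]
ee_rot: [[-0.476, -0.879, 0.008], [-0.879, 0.476, -0.002], [-0.002, -0.008, -1.0]]
wrist_force: [0.9, -1.0, 0.6]
gripper_width: 0.284
```

```bash
python3 - <<'E'
from plan import *
c=cur();print(np.round(c,4))
g=tab(-1.33,.16);print(g)
plan(lin(g,16))
E
```

```text
[ 0.5098 -0.1486  0.1586 -2.0672]
(np.float64(0.6297331079925058), np.float64(-0.018148075879588256), 0.16, np.float64(-3.4432478302515523))
travel [[-0.011, -0.003, 0.0], [-0.011, -0.002, 0.0], [-0.011, 0.0, 0.0], [-0.011, 0.0, 0.0], [-0.011, 0.001, 0.0], [-0.011, 0.002, -0.001], [-0.01, 0.003, 0.0], [-0.011, 0.004, 0.0]]
yaw [np.float64(0.086), np.float64(0.086), np.float64(0.086), np.float64(0.086), np.float64(0.086), np.float64(0.086), np.float64(0.086), np.float64(0.086)]
travel [[-0.01, 0.004, 0.0], [-0.009, 0.006, 0.0], [-0.009, 0.006, 0.0], [-0.009, 0.007, 0.0], [-0.008, 0.008, 0.0], [-0.007, 0.009, 0.0], [-0.006, 0.009, 0.0], [-0.006, 0.009, 0.0]]
yaw [np.float64(0.086), np.float64(0.086), np.float64(0.086), np.float64(0.086), np.float64(0.086), np.float64(0.086), np.float64(0.086), np.float64(0.086)]
end [ 0.6298 -0.0185  0.1596] -197.27898042042187
```

Emit:
drive_tool(
  grip=[28, 28, 28, 28, 28, 28, 28, 28],
  travel=[
    [-0.011, -0.003, 0.0],
    [-0.011, -0.002, 0.0],
    [-0.011, 0.0, 0.0],
    [-0.011, 0.0, 0.0],
    [-0.011, 0.001, 0.0],
    [-0.011, 0.002, -0.001],
    [-0.01, 0.003, 0.0],
    [-0.011, 0.004, 0.0],
  ],
  yaw=[0.086, 0.086, 0.086, 0.086, 0.086, 0.086, 0.086, 0.086],
)

```text
t: 11.03
tool_pos: [0.5676, -0.0819, 0.1549]
ee_rot: [[-0.928, -0.372, 0.001], [-0.372, 0.928, -0.0], [-0.001, -0.0, -1.0]]
wrist_force: [0.7, 0.3, 0.5]
gripper_width: 0.282
```

Emit:
drive_tool(
  grip=[28, 28, 28, 28, 28, 28, 28, 28],
  travel=[
    [-0.01, 0.004, 0.0],
    [-0.009, 0.006, 0.0],
    [-0.009, 0.006, 0.0],
    [-0.009, 0.007, 0.0],
    [-0.008, 0.008, 0.0],
    [-0.007, 0.009, 0.0],
    [-0.006, 0.009, 0.0],
    [-0.006, 0.009, 0.0],
  ],
  yaw=[0.086, 0.086, 0.086, 0.086, 0.086, 0.086, 0.086, 0.086],
)

```text
t: 11.7
tool_pos: [0.6277, -0.0173, 0.1548]
ee_rot: [[-0.953, 0.302, 0.0], [0.302, 0.953, -0.0], [-0.0, 0.0, -1.0]]
wrist_force: [-0.3, 0.5, -0.1]
gripper_width: 0.279
```

```bash
python3 - <<'E'
from plan import *
for n,b in(('top',(105,210,230,345)),('side',(130,260,265,395))):
    a=get_image(n)[b[0]:b[1],b[2]:b[3],::-1];cv2.imwrite(f'pics/{n}6z.png',cv2.resize(a,None,fx=4.5,fy=4.5,interpolation=cv2.INTER_CUBIC))
print(np.round(cur(),4))
def show(P,cam):
    b=dict(top=(230,105),side=(265,130))[cam]; return np.round((proj(cam,P)-b+.5)*4.5-.5)
for k in range(3):
  for z in(.09,):
    for dz in (0,): print('post seated',show((*post(U+np.radians(30+120*k),0)[:2],z),'side'),show((*post(U+np.radians(30+120*k),0)[:2],z),'top'))
print('hub',show((*O,.080),'side'),'tab',show((*tab(-1.33,0)[:2],.095),'side'))
plan(lin(tab(-1.33,.08),6))
E
```

```text
[ 0.628  -0.0169  0.1542  2.8388]
post seated [340. 293.] [305. 167.]
post seated [154. 281.] [225. 290.]
post seated [244. 380.] [373. 297.]
hub [245. 332.] tab [315. 206.]
travel [[0.0, 0.0, 0.012], [-0.001, 0.0, 0.013], [0.0, 0.0, 0.012], [0.0, 0.0, 0.012], [-0.001, -0.001, 0.013], [0.0, 0.0, 0.012]]
yaw [np.float64(-0.0), np.float64(-0.0), np.float64(-0.001), np.float64(0.0), np.float64(0.0), np.float64(-0.0)]
end [ 0.6296 -0.0184  0.0802] 162.70946949854437
```

View pics/side6z.png

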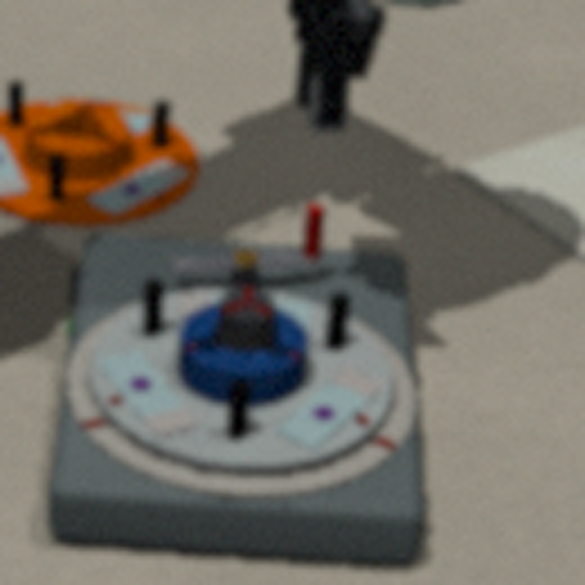

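View pics/top6z.png

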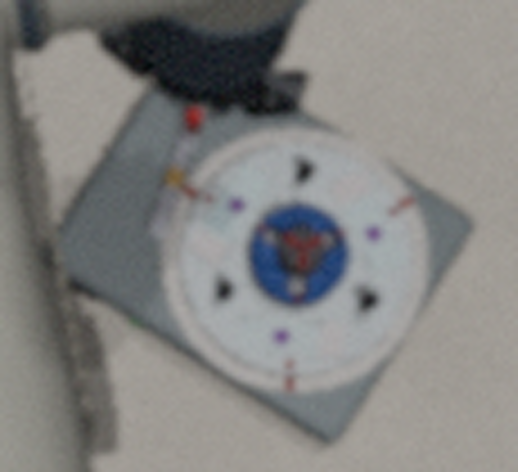

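Emit:
drive_tool(
  grip=[28, 28, 28, 28, 28, 28, 20, 20],
  travel=[
    [0.0, 0.0, 0.012],
    [-0.001, 0.0, 0.013],
    [0.0, 0.0, 0.012],
    [0.0, 0.0, 0.012],
    [-0.001, -0.001, 0.013],
    [0.0, 0.0, 0.01],
    [0, 0, 0],
    [0, 0, 0],
  ],
  yaw=[0, 0, 0, 0, 0, 0, 0, 0],
)

```text
t: 12.47
tool_pos: [0.6285, -0.0197, 0.0822]
ee_rot: [[-0.955, 0.297, -0.001], [0.297, 0.955, -0.0], [0.001, -0.001, -1.0]]
wrist_force: [-0.1, 0.0, 0.4]
gripper_width: 0.198
```

```bash
python3 - <<'E'
from plan import *
print(np.round(cur(),4))
x,y,z,a=cur();d=np.array([x,y])-PIV;print(np.arctan2(d[1],d[0])-U-np.pi/2,np.hypot(*d))
n=22
plan([tab(-1.33+(1.38)*(i+1)/n,.082) for i in range(n)])
E
```

```text
[ 0.6285 -0.0197  0.0822  2.8402]
-1.376035792166937 0.039351116599483475
travel [[-0.001, 0.004, 0.0], [0.0, 0.003, 0.0], [0.001, 0.002, 0.0], [0.0, 0.003, 0.0], [0.0, 0.002, 0.0], [0.0, 0.003, 0.0], [0.0, 0.002, 0.0], [0.0, 0.003, 0.0]]
yaw [np.float64(-0.062), np.float64(-0.063), np.float64(-0.063), np.float64(-0.063), np.float64(-0.062), np.float64(-0.063), np.float64(-0.063), np.float64(-0.063)]
travel [[0.0, 0.002, 0.0], [0.0, 0.003, 0.0], [0.0, 0.002, 0.0], [0.0, 0.003, 0.0], [0.0, 0.002, 0.0], [0.0, 0.003, 0.0], [0.0, 0.002, 0.0], [0.0, 0.003, 0.0]]
yaw [np.float64(-0.062), np.float64(-0.063), np.float64(-0.063), np.float64(-0.062), np.float64(-0.063), np.float64(-0.063), np.float64(-0.063), np.float64(-0.062)]
travel [[0.001, 0.002, 0.0], [0.0, 0.003, 0.0], [0.0, 0.002, 0.0], [0.0, 0.003, 0.0], [0.0, 0.002, 0.0], [0.0, 0.003, 0.0]]
yaw [np.float64(-0.063), np.float64(-0.063), np.float64(-0.063), np.float64(-0.062), np.float64(-0.063), np.float64(-0.063)]
end [0.6103 0.0289 0.0822] 241.79910111836182
```

Emit:
drive_tool(
  grip=[20, 20, 20, 20, 20, 20, 20, 20],
  travel=[
    [-0.001, 0.004, 0.0],
    [0.0, 0.003, 0.0],
    [0.001, 0.002, 0.0],
    [0.0, 0.003, 0.0],
    [0.0, 0.002, 0.0],
    [0.0, 0.003, 0.0],
    [0.0, 0.002, 0.0],
    [0.0, 0.003, 0.0],
  ],
  yaw=[-0.062, -0.063, -0.063, -0.063, -0.062, -0.063, -0.063, -0.063],
)

```text
t: 13.13
tool_pos: [0.6311, 0.0017, 0.0835]
ee_rot: [[-0.979, -0.202, 0.001], [-0.202, 0.979, -0.001], [-0.001, -0.001, -1.0]]
wrist_force: [-0.2, -1.1, 0.1]
gripper_width: 0.199
```

```bash
python3 - <<'E'
from plan import *
x,y,z,a=cur();d=np.array([x,y])-PIV;c=np.arctan2(d[1],d[0])-U-np.pi/2;print(np.round(cur(),4),c,np.hypot(*d),status.get_state()['wrist_force'])
n=14
plan([tab(c+(.05-c)*(i+1)/n,.082) for i in range(n)])
E
```

```text
[ 6.3110e-01  1.7000e-03  8.3500e-02 -2.9381e+00] -0.8299586815501295 0.040389842697916484 [-0.21734656 -1.14389554  0.05844993]
travel [[0.0, 0.003, 0.002], [0.001, 0.002, 0.0], [0.0, 0.003, 0.0], [0.0, 0.002, 0.0], [0.0, 0.003, 0.0], [0.0, 0.002, 0.0], [0.0, 0.003, 0.0], [0.0, 0.002, 0.0]]
yaw [np.float64(-0.058), np.float64(-0.063), np.float64(-0.062), np.float64(-0.063), np.float64(-0.063), np.float64(-0.063), np.float64(-0.063), np.float64(-0.063)]
travel [[0.0, 0.003, 0.0], [0.0, 0.002, 0.0], [0.0, 0.003, 0.0], [0.0, 0.002, 0.0], [0.001, 0.003, 0.0], [0.0, 0.002, 0.0]]
yaw [np.float64(-0.063), np.float64(-0.062), np.float64(-0.063), np.float64(-0.063), np.float64(-0.063), np.float64(-0.063)]
end [0.6104 0.0286 0.0815] -118.20607605573177
```

Emit:
drive_tool(
  grip=[20, 20, 20, 20, 20, 20, 20, 20],
  travel=[
    [0.0, 0.003, 0.001],
    [0.001, 0.002, 0.0],
    [0.0, 0.003, 0.0],
    [0.0, 0.002, 0.0],
    [0.0, 0.003, 0.0],
    [0.0, 0.002, 0.0],
    [0.0, 0.003, 0.0],
    [0.0, 0.002, 0.0],
  ],
  yaw=[-0.058, -0.063, -0.062, -0.063, -0.063, -0.063, -0.063, -0.063],
)

```text
t: 13.8
tool_pos: [0.6226, 0.0197, 0.0828]
ee_rot: [[-0.764, -0.646, 0.002], [-0.646, 0.764, -0.001], [-0.001, -0.002, -1.0]]
wrist_force: [-0.3, -2.0, 0.4]
gripper_width: 0.2
```

Emit:
drive_tool(
  grip=[20, 20, 20, 20, 20, 20, 20, 20],
  travel=[
    [0.0, 0.003, 0.0],
    [0.0, 0.002, 0.0],
    [0.0, 0.003, 0.0],
    [0.0, 0.002, 0.0],
    [0.001, 0.003, 0.0],
    [0.0, 0.002, 0.0],
    [0, 0, 0],
    [0, 0, 0],
  ],
  yaw=[-0.063, -0.062, -0.063, -0.063, -0.063, -0.063, 0, 0],
)

```text
t: 14.47
tool_pos: [0.6111, 0.0292, 0.0826]
ee_rot: [[-0.477, -0.879, 0.002], [-0.879, 0.477, 0.0], [-0.001, -0.002, -1.0]]
wrist_force: [1.4, -0.2, 0.1]
gripper_width: 0.199
```

```bash
python3 - <<'E'
from plan import *
x,y,z,a=cur();d=np.array([x,y])-PIV;c=np.arctan2(d[1],d[0])-U-np.pi/2;print(np.round(cur(),4),c,np.hypot(*d),status.get_state()['wrist_force'])
for n,b in(('top',(105,210,230,345)),('side',(130,260,265,395))):
    a=get_image(n)[b[0]:b[1],b[2]:b[3],::-1];cv2.imwrite(f'pics/{n}7z.png',cv2.resize(a,None,fx=4.5,fy=4.5,interpolation=cv2.INTER_CUBIC))
E
```

```text
[ 0.6111  0.0292  0.0826 -2.0679] 0.039662860915508524 0.040493099577025876 [ 1.36039592 -0.22580688  0.10456826]
```

View pics/top7z.png

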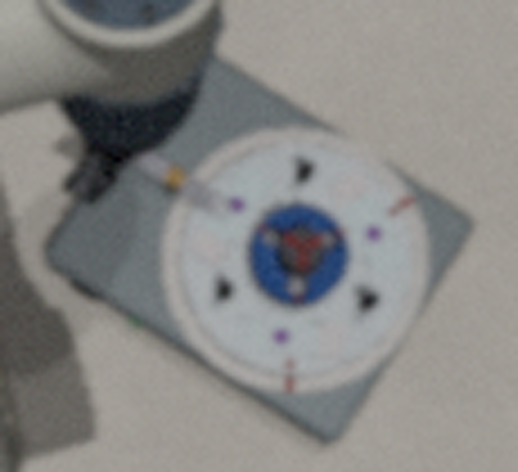

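View pics/side7z.png

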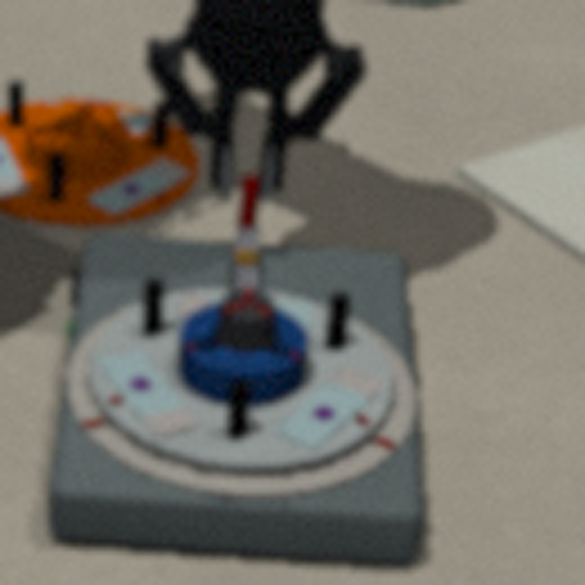

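Clip is back near 0, its blade from the pivot at zoom (175,177) to about (225,203) over the rim. I'll centre on the tab, open a little and lift off.

Emit:
drive_tool(
  grip=[24, 30, 30, 30, 30, 30, 30, 30],
  travel=[
    [0.0, -0.002, 0.0],
    [0, 0, 0.0],
    [0.0, 0, 0.0],
    [0.0, 0, -0.01],
    [0, 0, -0.02],
    [0.0, 0, -0.03],
    [0, 0, -0.03],
    [0, 0, -0.03],
  ],
  yaw=[0, 0, 0, 0, 0, 0, 0, 0],
)

```text
t: 15.23
tool_pos: [0.6118, 0.028, 0.2034]
ee_rot: [[-0.476, -0.879, 0.0], [-0.879, 0.476, -0.0], [0.0, -0.0, -1.0]]
wrist_force: [1.2, -0.1, -0.1]
gripper_width: 0.298
```

```bash
python3 - <<'E'
from plan import *
print(np.round(cur(),4))
plan(lin((.42,.30,.22,cur()[3]),16))
E
```

```text
[ 0.6118  0.028   0.2034 -2.0669]
travel [[-0.009, 0.019, -0.001], [-0.009, 0.018, -0.001], [-0.01, 0.019, -0.001], [-0.009, 0.019, -0.001], [-0.009, 0.018, -0.001], [-0.009, 0.019, -0.001], [-0.01, 0.018, -0.001], [-0.009, 0.019, -0.001]]
yaw [np.float64(-0.0), np.float64(-0.0), np.float64(-0.0), np.float64(-0.0), np.float64(-0.0), np.float64(-0.0), np.float64(-0.0), np.float64(-0.0)]
travel [[-0.009, 0.019, -0.001], [-0.009, 0.018, -0.001], [-0.01, 0.019, -0.001], [-0.009, 0.019, -0.001], [-0.009, 0.018, -0.001], [-0.009, 0.019, -0.002], [-0.01, 0.018, -0.001], [-0.009, 0.019, -0.001]]
yaw [np.float64(-0.0), np.float64(-0.0), np.float64(-0.0), np.float64(-0.0), np.float64(-0.0), np.float64(-0.0), np.float64(-0.0), np.float64(-0.0)]
end [0.4201 0.3    0.2204] -118.42620472939474
```

Emit:
drive_tool(
  grip=[30, 30, 30, 30, 30, 30, 30, 30],
  travel=[
    [-0.009, 0.019, -0.001],
    [-0.009, 0.018, -0.001],
    [-0.01, 0.019, -0.001],
    [-0.009, 0.019, -0.001],
    [-0.009, 0.018, -0.001],
    [-0.009, 0.019, -0.001],
    [-0.01, 0.018, -0.001],
    [-0.009, 0.019, -0.001],
  ],
  yaw=[0, 0, 0, 0, 0, 0, 0, 0],
)

```text
t: 15.9
tool_pos: [0.5157, 0.1649, 0.2102]
ee_rot: [[-0.476, -0.879, 0.001], [-0.879, 0.476, 0.0], [-0.001, -0.0, -1.0]]
wrist_force: [-0.0, 0.3, -0.4]
gripper_width: 0.297
```

Emit:
drive_tool(
  grip=[30, 30, 30, 30, 30, 30, 30, 30],
  travel=[
    [-0.009, 0.019, -0.001],
    [-0.009, 0.018, -0.001],
    [-0.01, 0.019, -0.001],
    [-0.009, 0.019, -0.001],
    [-0.009, 0.018, -0.001],
    [-0.009, 0.01, -0.001],
    [0, 0, 0],
    [0, 0, 0],
  ],
  yaw=[0, 0, 0, 0, 0, 0, 0, 0],
)

```text
t: 16.57
tool_pos: [0.4519, 0.262, 0.2157]
ee_rot: [[-0.475, -0.88, 0.0], [-0.88, 0.475, 0.0], [-0.0, -0.0, -1.0]]
wrist_force: [-0.8, -0.2, 0.3]
gripper_width: 0.3
```

```bash
python3 - <<'E'
from plan import *
for n,b in(('top',(105,210,230,345)),('side',(130,260,265,395))):
    f=get_image(n);cv2.imwrite(f'pics/{n}8.png',f[:,:,::-1]);a=f[b[0]:b[1],b[2]:b[3],::-1];cv2.imwrite(f'pics/{n}8z.png',cv2.resize(a,None,fx=4.5,fy=4.5,interpolation=cv2.INTER_CUBIC))
Z=dict(clip_tab=.095,clip_tip=.0605,hub_top=.08)
for cam in('top','side'):
  for n,z in Z.items():
    for r in pinpoint(cam,n):
      q=atz(cam,r['pixel'],z)
      if np.hypot(*(q[:2]-O))<.2 and r['confidence']>.2:
        d=q[:2]-PIV;print(cam,n,round(r['confidence'],2),np.round(q,3),'clip',np.round(np.arctan2(d[1],d[0])-U-np.pi/2,2),np.hypot(*d))
E
```

```text
top clip_tab 0.69 [0.602 0.018 0.095] clip 0.15 0.026652781345724505
top clip_tip 0.51 [ 0.562 -0.043  0.06 ] clip -3.28 0.04755278802654297
top hub_top 0.96 [ 0.541 -0.085  0.08 ] clip -3.16 0.09364194088120763
side clip_tab 0.52 [0.615 0.028 0.095] clip -0.05 0.041544738866255995
side clip_tip 0.64 [ 0.563 -0.046  0.06 ] clip -3.22 0.049407671700327
side hub_top 0.7 [ 0.535 -0.089  0.08 ] clip -3.2 0.1005831535990957
```

View pics/top8z.png

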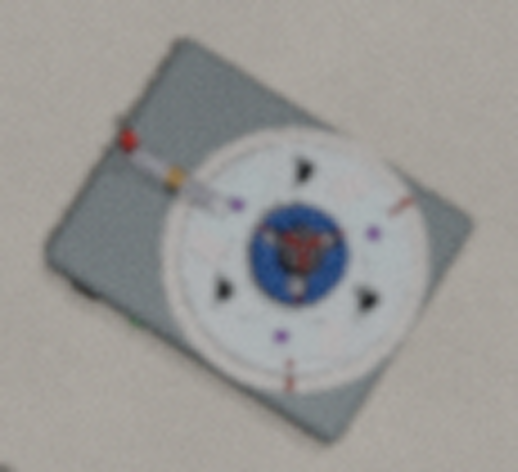

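View pics/side8z.png

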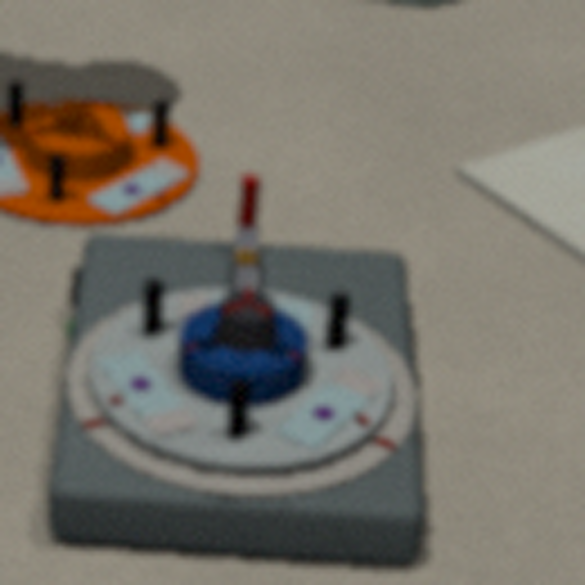

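View pics/side8.png

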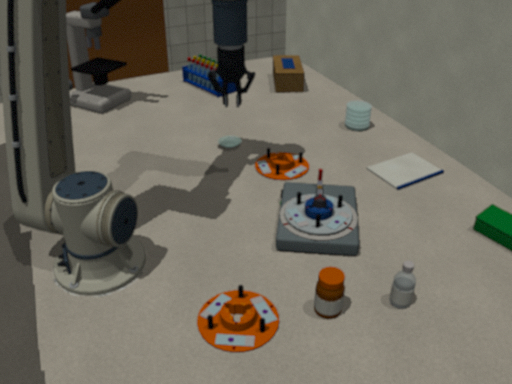

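The plate is flat and its marks line up with the deck ticks. The clip blade lies over the rim, the bystanders are unmoved and the arm is clear of everything.

```bash
python3 -c "
from workcell import workorder;print(workorder.finish_job())"
```

```text
the job is handed in; nothing more can be done
None
```

The job is done and handed in at about 17 s of the 72 s allowed.

**What I did**
1. I put the open fingers round the clip's tab and swung it from about -0.41 to -1.33 rad, clear of the plate.
2. I turned the plate about 60° counter-clockwise by one finger post until it dropped onto the seat.
3. I swung the clip back to about 0, lifted off and moved the arm away.

**Last checks**
- **Plate:** both pictures show it down. The post tops lie close to where they should be when seated, and the rim marks line up with the red deck ticks.
- **Clip:** the side camera put the tab at -0.05 rad. The tip measured about 56–58 mm from the spindle axis in both views, so the blade reaches roughly 27 mm in over the rim.
- **Disagreement:** the network's top-view reading of the tab came out at 0.15 rad and only 27 mm from the pivot instead of 40 mm. I discarded it, because the tab seen in the picture fits about 0.
- **Bystanders:** the jar, bottle and dish stand where they were at the start. I compared them by eye and did not measure them again.
- **Forces:** the wrist forces reported at the end of each move stayed at about 2.5 N or below.

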